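Roll the shaft blank into the V-block and bring it up to the end stop

TASK

Roll the round brass shaft blank along the bench and up the ramp of the blue V-block until it drops into the V, then push it lengthwise along the V until its end is against the dark end stop. Only push it with the outside of the fingers: do not grip it or lift it, leave everything else on the bench alone, and take the hand away at the end.

Things in the scene. Friction and masses are not known exactly. Their poses are not given: they have to be found in the camera images.
- shaft: Solid round polished brass bar, diameter 30 mm, length 80 mm, about 0.25 kg, smooth (friction about 0.4), rolls freely, square to its length. Origin at its middle, on its axis. Its x runs along the bar; y and z turn as it rolls (red stripe on +z, up at the start). It starts on the V-block's ramp (+y) side, 130 to 185 mm from the V, up to 0.1 rad out of parallel, its middle 27 to 39 mm short (-x) of v_seat.
- v_block: Blue fixed V-block with a roll-on ramp. Origin on the bench under the bottom of the V; the V runs along its x from -70 (open end) to +55 mm (end stop). Bottom of the V 2 mm high; both flanks 45 degrees: the near one (+y) up to the lip at y = +12 mm, 14 mm high, the far one to y = -31 mm, 32 mm high. The block ends at y = -42 mm.
- v_ramp (a point): Foot of the ramp, on the bench, 75 mm from the V-block's origin along its +y. The ramp, as long as the V, climbs evenly from here (1 mm high) to the lip of the V 63 mm on (14 mm high).
- v_stop (a point): Middle of the end stop's face, 55 mm along the V-block's +x, 23 mm above the bench. The stop is a fixed dark steel plate 10 mm thick, 44 mm high, from y = -42 to +20 mm of the V-block.
- v_seat (a point): Where the middle of the bar must finally be, on the axis of a bar lying in the V with its end against the stop: 15 mm from the V-block's origin along its +x, 23.2 mm above the bench. Axes as those of the V-block.
- n_adapter: Loose bystander, standing: gold and silver coaxial adapter, 19 mm across, 47 mm high; origin at the centre of its underside.
- spare_knob: Loose bystander: black round knob, 22 mm across, 19 mm high; origin at the centre of its underside.
- battery_9v: Loose bystander, standing: 9 V block battery 18 x 27 x 48 mm high; origin at the centre of its underside.
- caliper: Loose bystander, lying: caliper 68 x 206 x 15 mm; origin at the centre of its underside.
Not all that is in view belongs to the job. Several things look just like the shaft: the one meant starts farthest to the robot's left.

How it is judged:
By the outcome, as a careful person would: the job done as asked, in the order asked, and still so for the second after the job is handed in, with the robot touching nothing.
It also fails if it takes over 45 s, if anything falls off the work surface, if the arm or the gripper's body presses on something with over 40 N, if the wrist force passes 120 N, or if a joint passes its speed limit or range.

ROBOT

A 7-joint arm with a two-finger parallel gripper is mounted at the origin on a cart in front of the work surface, level with it; the furniture and walls round the work are solid. World frame = base frame: x ahead of the robot, y to its left, z up, the work surface at z = 0. Lengths are in m, angles in rad, forces in N, time in s.
With the tool pointing down it reaches from about 0.4 to 0.875 m from the base axis. Payload 19.3 kg.
Tool frame: the origin (TCP) lies at the very end of the fingers, on their centre line; the grasp point (between the pads) lies 19 mm behind it; z points along the fingers, y is the line along which they close (so a half turn about z gives the same grasp; the last joint's range is limited). The gripper opens to 85 mm and grips with 20 to 120 N. Pads are 22 mm wide; open, the fingers measure 114 mm over their backs; the gripper's body (76 mm by 85 mm) begins 54 mm behind the grasp point. The pads swing forward as they close: fully open they stand 13 mm farther back than shut.
Start: joints at [1.081, 0.521, -0.036, 1.599, 0.021, 1.021, -0.113], TCP at [0.255, -0.571, 0.231] pointing down, gripper open.
Joint ranges: [-2.91, 2.91], [-0.3, 2.13], [-1.5, 1.42], [0.17, 2.43], [-1.26, 4.41], [0.16, 1.93], [-2.52, 2.52]. Speed limits (rad/s): [1.89, 1.89, 2.39, 2.39, 3.01, 3.01, 3.01].

INTERFACE

Orientations are given as [roll, pitch, yaw] about the fixed x, y, z axes, in that order (R = Rz(yaw) Ry(pitch) Rx(roll)).
In Python, from workcell import bot gives the robot as it stands.
- The arm moves only by the tool servo_tool, never from a script. Its argument "plan" is a list of rows, each a list of 7 numbers: the finger opening in cm, from 0 to 8.54, then the shift along the tool's x, y, z in cm, then the turn, a rotation vector about the tool's x, y, z in degrees. In form: [[fingers, x, y, z, wx, wy, wz], ...]. A call has 1 to 10 rows; each row is the pose to reach, as a shift and turn from the pose commanded when the call began, along the tool's axes at that moment; what a row does not reach only later rows make up. A row lasts 1/10 s, in which the tool goes at most 50 mm and 8.59 degrees, less where a joint would pass 70% of its speed; a pose out of reach is approached as far as the arm can. A call with a gripper value outside its range is refused whole. The fingers move at their own pace and stop on an object; "force" is the grip in N (left out, the last holds). Time passes only in rows, so rows that repeat a pose let the fingers close. It gives the time, the measured TCP pose, the force, the opening and the grip force at its end, in the units of the state.
- bot.observe(): the state, without advancing time (a new reading comes with each control period).
- bot.grab_frame(name): name is "scene" or "top"; returns a dict with "frame" (480x640x3 uint8, blue, green, red), "mtx" (3x3 intrinsics, pixels), "k1" (the pictures are not rectified: a ray, as slopes to the right and down, at radius r is drawn at 1 + k1 r^2 times it, then the intrinsics apply), "R" (3x3) and "t" (3): a world point X has camera coordinates R X + t. Camera axes: x right, y down, z forward; pixel columns grow to the right and rows downward; lengths in m; the calibration is good to about 2 mm. A picture is of the moment at which its call begins. There is no depth.
- bot.job_done(): hands the job in; it is judged then, once.
The state is a dict: "clock": time; "qpos": joint angles; "qd": joint speeds; "joint_efforts": joint torques, N m; "position": TCP position; "tool_rot": TCP orientation; "force": force on the tool from outside, world axes, zero at the start; "moment": the same for the moment, N m; "grip_width": finger opening in m; "finger_force": force on a finger pad.
Only numpy, scipy, OpenCV 4.12 (cv2) and the standard library are available. Lean on these libraries where they do the work, as an engineer would, in place of code of your own. Each camera call takes 0.05 s, during which the arm holds its last target. There are 200 camera calls.

## Working session

There is one attempt and no reset: what is moved stays moved. The work goes in short steps, Python scripts to look and compute and a tool call to move; the robot and the scene stay as the last step left them, time stands still between calls to the robot, and variables do not carry over. Pictures are saved under pics/ and viewed, at most 10 in all, crops included, and the job is handed in when it is done.

Besides the shell and the picture viewer there is one more tool, called after "Emit:" by a JSON object that holds its "op" and its "data". servo_tool: Moves the arm, as the interface text tells. Its arguments: {"type":"object","properties":{"plan":{"type":"array","items":{"type":"array","items":{"type":"number"}}},"force":{"type":"number"}},"required":["plan"]}

```bash
mkdir -p pics; ls; python3 - <<'E'
from workcell import bot
import cv2
o=bot.observe(); print({k:o[k] for k in('clock','position','tool_rot','force','grip_width')})
for n in('top','scene'):
    g=bot.grab_frame(n); cv2.imwrite(f'pics/{n}0.png',g['frame']); print(g['mtx'],g['k1'],g['R'],g['t'])
E
```

```text
pics
{'clock': 0.0, 'position': array([ 0.25456929, -0.57044063,  0.23072489]), 'tool_rot': array([-3.14046519e+00,  7.76504632e-05,  4.19797310e-01]), 'force': array([-0.06958076, -0.09077998, -0.17048702]), 'grip_width': 0.08521124273897673}
[[594.40179547   0.         317.57446891]
 [  0.         594.40179547 241.00360913]
 [  0.           0.           1.        ]] -0.057389664626539307 [[ 0.02135562 -0.99948582  0.02391705]
 [-0.99466919 -0.02365444 -0.10036766]
 [ 0.1008818  -0.02164614 -0.99466291]] [-0.18220312  0.6115246   1.12807799]
[[622.28195596   0.         312.61220825]
 [  0.         622.28195596 233.20077856]
 [  0.           0.           1.        ]] -0.02510632756159056 [[ 0.87759888 -0.47905944  0.01795189]
 [-0.3632674  -0.68897918 -0.62717182]
 [ 0.31282106  0.54388395 -0.77867403]] [-0.60290453  0.14253863  1.17716585]
```

View pics/top0.png

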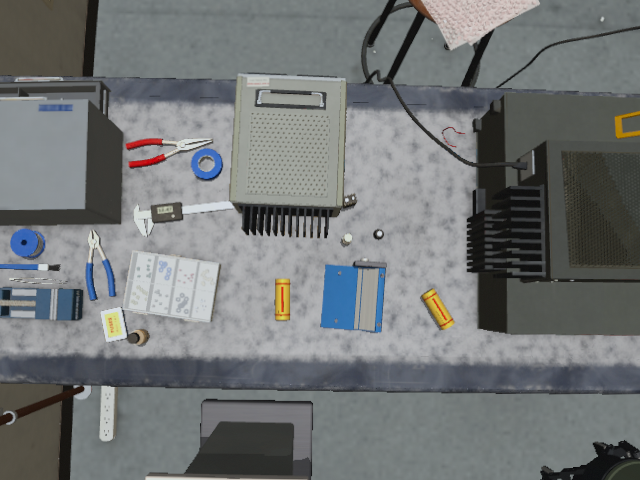

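View pics/scene0.png

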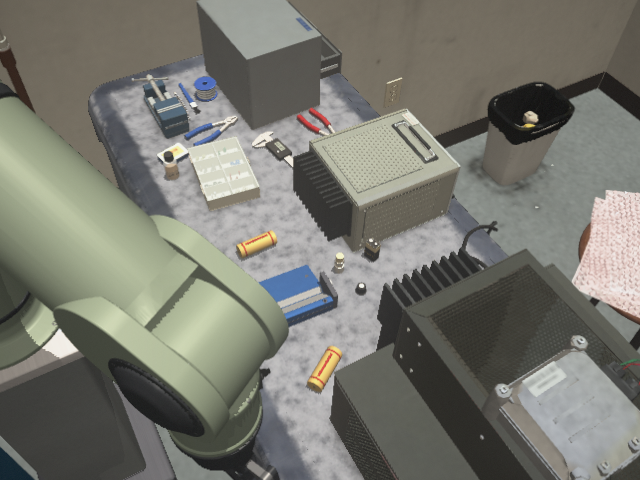

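The top view shows two brass bars, at (283,300) and (437,309). The left one is the shaft. The V-block is at (353,297), with its stop at the upper end, around (370,264). I'll zoom in to get corner positions.

```bash
python3 - <<'E'
import cv2
f=cv2.imread('pics/top0.png')[220:345,255:400]
cv2.imwrite('pics/crop1.png',cv2.resize(f,None,fx=4.8,fy=4.8,interpolation=cv2.INTER_CUBIC))
E
```

```text
(no output)
```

View pics/crop1.png

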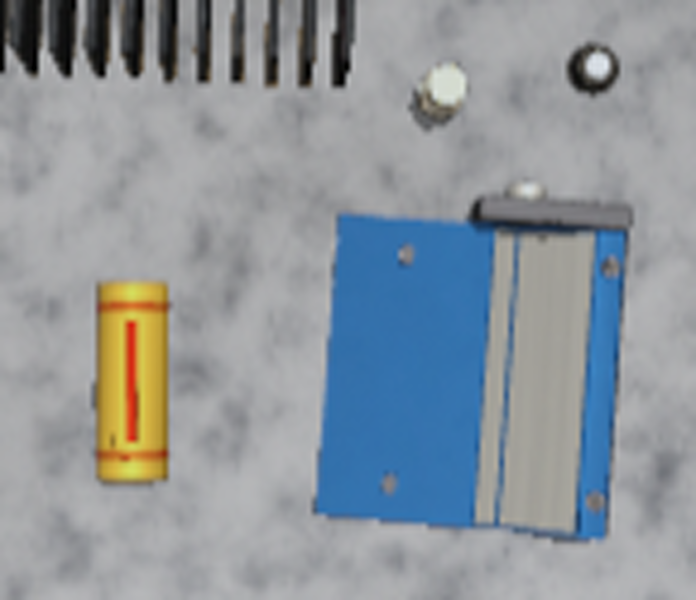

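```bash
cat > h.py <<'E'
import numpy as np, cv2
from scipy.optimize import least_squares
def proj(g,P):
    return cv2.projectPoints(np.array(P,float).reshape(-1,3),cv2.Rodrigues(g['R'])[0],g['t'],g['mtx'],np.array([g['k1'],0,0,0.]))[0][:,0]
def back(g,px,z):
    s=cv2.undistortPoints(np.array(px,float).reshape(-1,1,2),g['mtx'],np.array([g['k1'],0,0,0.]))[:,0]
    d=np.c_[s,np.ones(len(s))]@g['R']; C=-g['R'].T@g['t']
    return C+d*((z-C[2])/d[:,2])[:,None]
def blk(p,q):  # block-frame points (mm) -> world
    q=np.array(q,float).reshape(-1,3)/1000; c,s=np.cos(p[2]),np.sin(p[2])
    return np.c_[p[0]+c*q[:,0]-s*q[:,1],p[1]+s*q[:,0]+c*q[:,1],q[:,2]]
E
python3 - <<'E'
from h import *
from workcell import bot
g=bot.grab_frame('top')
un=lambda c:(np.array(c)+.5)/4.8-.5+[255,220]
px=un([(338,214),(315,515),(605,540),(475,524),(498,526)])
Q=[(55,75,1),(-70,75,1),(-70,-42,32),(-70,12,14),(-70,0,2)]
Q=[(55,75,1),(-70,75,1),(-70,-42,32),(-70,12,14)]; px=px[:4]
r=least_squares(lambda p:(proj(g,blk(p,Q))-px).ravel(),[.5,-.2,0]); print(r.x,r.fun)
print('check lipx+, V-, stop top corners',(proj(g,blk(r.x,[(55,12,14),(-70,0,2),(-70,-31,32),(55,20,44),(55,-42,44)]))-[255,220]+.5)*4.8-.5)
print('cam',-g['R'].T@g['t'])
a=back(g,un([(132,323),(132,440)]),.03); print('stripe',a)
b=back(g,un([(133,283),(132.5,481)]),.015); print('ends',b,np.linalg.norm(b[0]-b[1]))
c=b.mean(0)*.5+a.mean(0)*.5
s=blk(r.x,[(15,0,23.2)])[0]; d=c-s; t=r.x[2]
print('shaft rel seat in block axes',d[0]*np.cos(t)+d[1]*np.sin(t),-d[0]*np.sin(t)+d[1]*np.cos(t),'seat',s,'shaft',c)
o=bot.observe();print(o['clock'],o['position'])
np.save('blk.npy',r.x)
E
```

```text
[ 0.51411729 -0.25698202 -0.05164759] [-0.00653026 -0.21922415  0.25603385 -0.10505914  0.61331064 -0.29540266
 -0.8677385   0.61549711]
check lipx+, V-, stop top corners [[491.28767578 222.3169471 ]
 [497.36237178 527.64362916]
 [580.80131281 536.657618  ]
 [478.18494229 216.46849543]
 [631.42497109 227.84527896]]
cam [ 0.4983532  -0.14322564  1.1877924 ]
stripe [[ 0.52461386 -0.1014712   0.03      ]
 [ 0.47756582 -0.10272668  0.03      ]]
ends [[ 0.54133301 -0.10090014  0.015     ]
 [ 0.46067504 -0.10284611  0.015     ]] 0.08068143833576276
shaft rel seat in block axes -0.03605454274906351 0.15411456061716317 seat [ 0.52909729 -0.25775639  0.0232    ] shaft [ 0.50104693 -0.10198603  0.0225    ]
0.15 [ 0.25460616 -0.57052944  0.23086435]
```

```bash
cat >> h.py <<'E'
from scipy.spatial.transform import Rotation as Ro
def delta(o,target,yaw):  # world target + yaw (tool down) -> tool-axis shift cm, rotvec deg
    A=Ro.from_euler('xyz',o['tool_rot']); B=Ro.from_euler('xyz',[np.pi,0,yaw])
    return np.round(A.inv().apply(np.array(target)-o['position'])*100,2),np.round((A.inv()*B).as_rotvec(degrees=True),2)
E
python3 - <<'E'
from h import *
from workcell import bot
p=np.load('blk.npy'); o=bot.observe(); yaw=np.pi/2+p[2]
for q in [(-21,197,150),(-21,197,8)]:
    print(blk(p,q),delta(o,blk(p,q)[0],yaw))
E
```

```text
[[ 0.50331535 -0.05916059  0.15      ]] (array([ 43.55, -36.55,   8.11]), array([-5.000e-02, -2.000e-02, -6.299e+01]))
[[ 0.50331535 -0.05916059  0.008     ]] (array([ 43.55, -36.54,  22.31]), array([-5.000e-02, -2.000e-02, -6.299e+01]))
```

Emit:
{"op": "servo_tool", "data": {"plan": [[4,4,-3.4,0,0,0,-6],[4,8,-6.8,0,0,0,-12],[4,12,-10.2,0,0,0,-18],[4,16,-13.5,0,0,0,-24],[4,20,-17,0,0,0,-30],[4,24,-20,0,0,0,-36],[4,28,-23.5,0,0,0,-42],[4,32,-27,0,0,0,-48],[4,36,-30.2,0,0,0,-54],[4,40,-33.5,0,0,0,-60]]}}

```text
clock: 1.15
position: [0.4742, -0.1195, 0.2315]
tool_rot: [3.141, 0.0, 1.471]
force: [0.9, -1.6, -1.3]
grip_width: 0.0401
finger_force: 0.0
```

```bash
cat > s.py <<'E'
from h import *
from workcell import bot
import sys
p=np.load('blk.npy'); o=bot.observe(); yaw=np.pi/2+p[2]
print(o['clock'],o['position'],o['tool_rot'],o['force'],o['grip_width'])
q=np.array([o['position']-[p[0],p[1],0]])*1000; c,s=np.cos(p[2]),np.sin(p[2])
print('block frame',c*q[0,0]+s*q[0,1],-s*q[0,0]+c*q[0,1],q[0,2])
if len(sys.argv)>1: print(delta(o,blk(p,[float(a) for a in sys.argv[1:4]])[0],yaw))
E
python3 s.py -21 197 60
```

```text
1.15 [ 0.47419592 -0.11949771  0.23146155] [3.14129239e+00 2.39906603e-04 1.47098220e+00] [ 0.90170734 -1.60724238 -1.28801764] 0.040061847114308886
block frame -46.965713303010986 135.24005915125633 231.46155363064472
(array([ 6.3 ,  2.29, 17.15]), array([ 0.02,  0.01, -2.76]))
```

Emit:
{"op": "servo_tool", "data": {"plan": [[4,2.2,0.8,2,0,0,-3],[4,4.4,1.5,4,0,0,-3],[4,4.4,1.5,8,0,0,-3],[4,4.4,1.5,12,0,0,-3],[4,4.4,1.5,15,0,0,-3],[4,4.4,1.5,17,0,0,-3],[4,4.4,1.5,17,0,0,-3],[4,4.4,1.5,17,0,0,-3]]}}

```text
clock: 1.95
position: [0.4933, -0.079, 0.0617]
tool_rot: [-3.141, -0.0, 1.519]
force: [-0.1, -0.1, 0.3]
grip_width: 0.0399
finger_force: 0.0
```

```bash
python3 s.py -21 197 8; python3 -c "
from workcell import bot;import cv2
f=bot.grab_frame('scene')['frame'][180:400,160:440];cv2.imwrite('pics/s1.png',cv2.resize(f,None,fx=2.7,fy=2.7))"
```

```text
1.95 [ 0.49330176 -0.07900101  0.06168954] [-3.14128401e+00 -9.65504934e-05  1.51948434e+00] [-0.08028835 -0.13177419  0.25549936] 0.039924393438283086
block frame -29.975983432824897 176.66909383030315 61.68954428333086
(array([2.03, 0.9 , 5.37]), array([-0.02, -0.01,  0.02]))
```

View pics/s1.png

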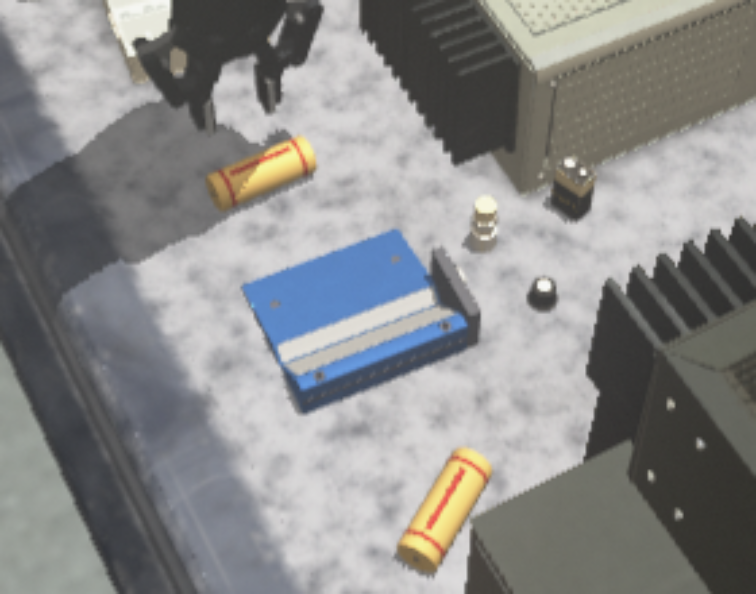

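The fingers, at (240,110), hang clear just to the left of the bar at (262,172). The ramp lies ahead with nothing in the way. Next I back off a little and go down.

Emit:
{"op": "servo_tool", "data": {"plan": [[4,1,0.9,0,0,0,0],[4,2,0.9,0,0,0,0],[4,2,0.9,1,0,0,0],[4,2,0.9,2.5,0,0,0],[4,2,0.9,4,0,0,0],[4,2,0.9,5,0,0,0],[4,2,0.9,5.4,0,0,0],[4,2,0.9,5.4,0,0,0],[4,2,0.9,5.4,0,0,0]]}}

```text
clock: 2.9
position: [0.5034, -0.0596, 0.0076]
tool_rot: [3.141, -0.0, 1.519]
force: [-0.4, 0.2, -0.2]
grip_width: 0.0403
finger_force: 0.0
```

```bash
python3 s.py -21 110 8
```

```text
2.9 [ 0.50339942 -0.05956826  0.00763102] [ 3.14124593e+00 -2.43717029e-05  1.51937670e+00] [-0.36019684  0.19325573 -0.16421718] 0.040253613926635144
block frame -20.894991092149134 196.5972168675937 7.631018948182463
(array([-8.66, -0.01, -0.04]), array([ 0.02, -0.  ,  0.01]))
```

Emit:
{"op": "servo_tool", "data": {"plan": [[4,-0.4,0,0,0,0,0],[4,-0.8,0,0,0,0,0],[4,-1.1,0,0,0,0,0],[4,-1.4,0,0,0,0,0],[4,-1.7,0,0,0,0,0],[4,-2.0,0,0,0,0,0],[4,-2.4,0,0,0,0,0],[4,-2.8,0,0,0,0,0],[4,-3.2,0,0,0,0,0],[4,-3.6,0,0,0,0,0]]}}

```text
clock: 3.9
position: [0.5013, -0.0959, 0.0073]
tool_rot: [-3.142, -0.0, 1.519]
force: [-1.0, 0.5, -0.2]
grip_width: 0.0396
finger_force: 0.1
```

```bash
python3 s.py; python3 -c "
from workcell import bot;import cv2
a=bot.grab_frame('top')['frame'][240:340,240:400];b=bot.grab_frame('scene')['frame'][200:340,200:360]
cv2.imwrite('pics/c2.png',cv2.vconcat([cv2.resize(a,(480,300)),cv2.resize(b,(480,420))][:1]+[cv2.resize(b,(480,300))]))"
```

```text
3.9 [ 0.50134698 -0.09592905  0.00729657] [-3.14157187e+00 -2.26317595e-07  1.51927680e+00] [-0.977517    0.54756163 -0.18827709] 0.0396474496753412
block frame -21.067588179443717 160.1789572510064 7.2965745506627
```

View pics/c2.png

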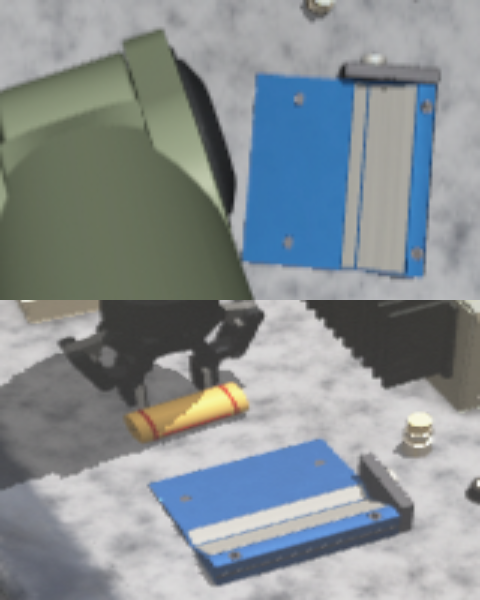

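The bar has rolled (stripe out of sight) and lies square against both fingers, at (190,412) in the lower half of the picture. It is parallel to the ramp. I'll keep rolling it.

Emit:
{"op": "servo_tool", "data": {"plan": [[4,-0.4,0,0,0,0,0],[4,-0.9,0,0,0,0,0],[4,-1.4,0,0,0,0,0],[4,-1.9,0,0,0,0,0],[4,-2.4,0,0,0,0,0],[4,-2.9,0,0,0,0,0],[4,-3.4,0,0,0,0,0],[4,-3.9,0,0,0,0,0],[4,-4.4,0,0,0,0,0],[4,-4.9,0,0,0,0,0]]}}

```text
clock: 5.0
position: [0.4988, -0.1449, 0.0073]
tool_rot: [3.142, -0.0, 1.519]
force: [0.5, 0.0, -0.1]
grip_width: 0.04
finger_force: 0.1
```

Emit:
{"op": "servo_tool", "data": {"plan": [[4,-0.5,0,0,0,0,0],[4,-1.0,0,0,0,0,0],[4,-1.5,0,-0.1,0,0,0],[4,-2.0,0,-0.2,0,0,0],[4,-2.5,0,-0.3,0,0,0],[4,-3.0,0,-0.4,0,0,0],[4,-3.5,0,-0.5,0,0,0],[4,-4.0,0,-0.6,0,0,0],[4,-4.5,0,-0.7,0,0,0],[4,-5.0,0,-0.8,0,0,0]]}}

```text
clock: 6.0
position: [0.4963, -0.1949, 0.0154]
tool_rot: [-3.142, 0.0, 1.519]
force: [0.4, 1.1, 1.6]
grip_width: 0.0401
finger_force: 1.0
```

```bash
python3 s.py; python3 -c "
from workcell import bot;import cv2
a=bot.grab_frame('top')['frame'][240:340,240:400];b=bot.grab_frame('scene')['frame'][200:340,200:360]
cv2.imwrite('pics/c3.png',cv2.vconcat([cv2.resize(a,(480,300)),cv2.resize(b,(480,300))]))"
```

```text
6.0 [ 0.49625647 -0.19485784  0.01539828] [-3.14159208e+00  7.34694071e-06  1.51930280e+00] [0.41227692 1.05548403 1.59475337] 0.04012716495899977
block frame -21.044149676023057 61.119285965153296 15.398282577283114
```

View pics/c3.png

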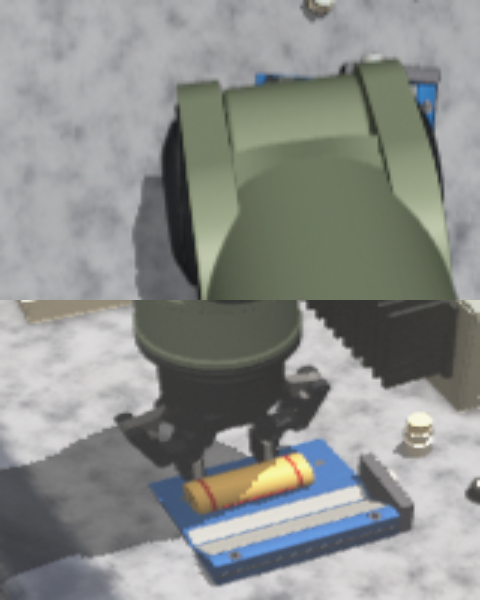

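The bar is up on the ramp, at (250,483) in the lower half, parallel and still touching both fingers. Now over the lip, slowly.

Emit:
{"op": "servo_tool", "data": {"plan": [[4,-0.4,0,-0.1,0,0,0],[4,-0.8,0,-0.2,0,0,0],[4,-1.2,0,-0.25,0,0,0],[4,-1.6,0,-0.3,0,0,0],[4,-1.9,0,-0.4,0,0,0],[4,-2.2,0,-0.4,0,0,0],[4,-2.5,0,-0.45,0,0,0],[4,-2.8,0,-0.5,0,0,0],[4,-3.0,0,-0.5,0,0,0],[4,-3.1,0,-0.5,0,0,0]]}}

```text
clock: 7.1
position: [0.4946, -0.2257, 0.0203]
tool_rot: [-3.142, 0.0, 1.519]
force: [0.4, 0.9, 0.2]
grip_width: 0.0399
finger_force: 0.0
```

```bash
python3 s.py; python3 -c "
from workcell import bot;import cv2
b=bot.grab_frame('scene')['frame'][220:340,220:360]
cv2.imwrite('pics/c4.png',cv2.resize(b,(560,480)))"
```

```text
7.1 [ 0.49461432 -0.22569493  0.02025765] [-3.14152897e+00  5.84581153e-05  1.51902874e+00] [0.39360378 0.8842429  0.16631261] 0.039860673740592906
block frame -21.09215228266323 30.238537607391788 20.257645814210285
```

View pics/c4.png

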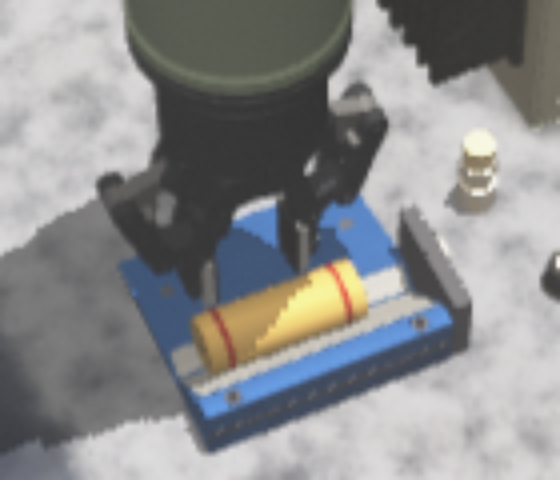

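```bash
python3 - <<'E'
from h import *
from workcell import bot
p=np.load('blk.npy'); g=bot.grab_frame('scene')
f=lambda q:(proj(g,blk(p,q))-[220,220])*4
r=15
for y,z in((0,23.2),(6,27.5)):
  print(f([(x,y+r*np.cos(a),z+r*np.sin(a)) for x in(-61,19) for a in(.7,2.27,3.9,5.4)]).round().tolist())
E
python3 s.py -93 0 100
```

```text
[[182.0, 319.0], [200.0, 351.0], [203.0, 378.0], [186.0, 346.0], [337.0, 258.0], [356.0, 290.0], [357.0, 317.0], [339.0, 286.0]]
[[177.0, 304.0], [194.0, 336.0], [197.0, 364.0], [180.0, 331.0], [332.0, 244.0], [351.0, 275.0], [351.0, 303.0], [333.0, 272.0]]
7.2 [ 0.49464749 -0.22549664  0.02026314] [-3.14154984e+00 -2.67698063e-05  1.51915369e+00] [-0.11047113 -0.20755104 -0.19025665] 0.04004706021770838
block frame -21.06926235901352 30.438281945380066 20.2631383145322
(array([-3.04, -7.19, -7.97]), array([-0., -0.,  0.]))
```

The bar matches the projection for y=0 in the V, about 4 mm further +x than expected. So it has dropped in. I'll back off, lift, close the fingers and go round to the open end.

Emit:
{"op": "servo_tool", "data": {"plan": [[4,1,0,-0.3,0,0,0],[4,2,0,-1,0,0,0],[2,2,-0.5,-4,0,0,0],[0,2,-2,-7,0,0,0],[0,1,-4,-8,0,0,0],[0,-1,-6,-8,0,0,0],[0,-3,-7.5,-8,0,0,0],[0,-3,-7.5,-8,0,0,0],[0,-3,-7.5,-8,0,0,0]]}}

```text
clock: 8.1
position: [0.4185, -0.2509, 0.1008]
tool_rot: [3.141, 0.0, 1.519]
force: [-0.6, 0.7, 1.0]
grip_width: -0.0001
finger_force: 0.0
```

```bash
python3 s.py -96 0 20; python3 -c "
from workcell import bot;import cv2
b=bot.grab_frame('scene')['frame'][220:340,220:360]
cv2.imwrite('pics/c5.png',cv2.resize(b,(560,480)))"
```

```text
8.1 [ 0.41851623 -0.25093816  0.10083319] [3.14093357e+00 1.34683587e-04 1.51924866e+00] [-0.55903469  0.71424761  0.99749175] -0.00010952441042301712
block frame -95.7855983197074 1.1004333697935307 100.83319035113838
(array([-0.11, -0.03,  8.08]), array([0.04, 0.01, 0.01]))
```

View pics/c5.png

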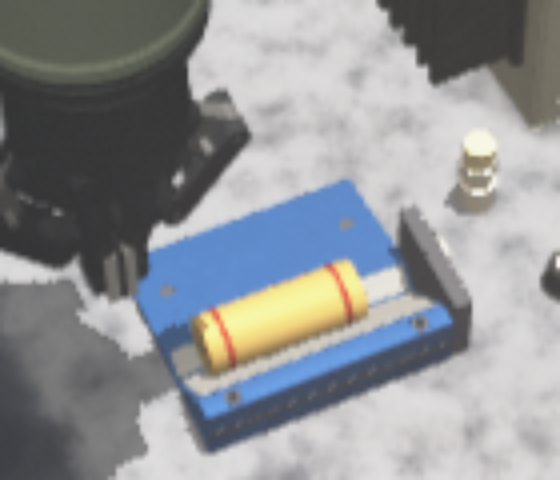

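The bar lies in the V from (205,345) to (355,280), short of the stop at (435,280). The closed fingers are above the open end at (120,275). I'll go down and push lengthwise.

Emit:
{"op": "servo_tool", "data": {"plan": [[0,-0.1,0,3,0,0,0],[0,-0.1,0,6,0,0,0],[0,-0.1,0,7.5,0,0,0],[0,-0.1,0,8,0,0,0],[0,-0.1,0.4,8,0,0,0],[0,-0.1,0.8,8,0,0,0],[0,-0.1,1.2,8,0,0,0],[0,-0.1,1.6,8,0,0,0],[0,-0.1,2.0,8,0,0,0],[0,-0.1,2.4,8,0,0,0]], "force": 40}}

```text
clock: 9.15
position: [0.4426, -0.2539, 0.0205]
tool_rot: [3.141, 0.0, 1.519]
force: [-2.5, -0.2, 1.7]
grip_width: 0.0003
finger_force: 1.8
```

Emit:
{"op": "servo_tool", "data": {"plan": [[0,0,0.3,0,0,0,0],[0,0,0.6,0,0,0,0],[0,0,0.9,0,0,0,0],[0,0,1.2,0,0,0,0],[0,0,1.5,0,0,0,0],[0,0,1.8,0,0,0,0],[0,0,2.1,0,0,0,0],[0,0,2.4,0,0,0,0]]}}

```text
clock: 9.95
position: [0.4664, -0.255, 0.0203]
tool_rot: [3.142, -0.0, 1.519]
force: [-1.4, -0.1, -0.3]
grip_width: 0.0001
finger_force: 0.9
```

```bash
python3 s.py; python3 -c "
from workcell import bot;import cv2
b=bot.grab_frame('scene')['frame'][220:340,220:360]
cv2.imwrite('pics/c6.png',cv2.resize(b,(560,480)))"
```

```text
9.95 [ 0.46639651 -0.25495753  0.02029813] [ 3.14154795e+00 -4.60581001e-05  1.51933937e+00] [-1.39602572 -0.1004514  -0.34468998] 6.758260288868998e-05
block frame -47.761668537373524 -0.44177387955935465 20.298133518504038
```

View pics/c6.png

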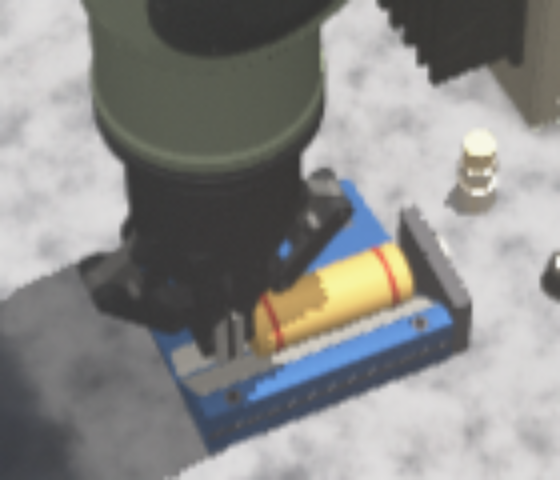

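The bar's right end, at (410,280), is about 1 cm short of the stop face. The push continues slowly, watching the force.

Emit:
{"op": "servo_tool", "data": {"plan": [[0,0,0.15,0,0,0,0],[0,0,0.3,0,0,0,0],[0,0,0.45,0,0,0,0],[0,0,0.6,0,0,0,0],[0,0,0.7,0,0,0,0],[0,0,0.75,0,0,0,0]]}}

```text
clock: 10.6
position: [0.4734, -0.2553, 0.0202]
tool_rot: [-3.141, -0.0, 1.519]
force: [-4.1, 0.2, 2.9]
grip_width: -0.0
finger_force: 2.2
```

Emit:
{"op": "servo_tool", "data": {"plan": [[0,0,0.05,0,0,0,0],[0,0,0.1,0,0,0,0],[0,0,0.15,0,0,0,0]]}}

```text
clock: 10.9
position: [0.4736, -0.2554, 0.0201]
tool_rot: [-3.139, -0.0, 1.519]
force: [-12.0, 1.9, 8.2]
grip_width: 0.0002
finger_force: 6.2
```

The force rose to 12 N with no further travel, so the bar is against the stop. That agrees with the predicted TCP position of -40 mm. Now I back off and lift.

Emit:
{"op": "servo_tool", "data": {"plan": [[0,0,-0.2,0,0,0,0],[0,0,-0.8,0,0,0,0],[0,0,-2,0,0,0,0],[0,0,-4,-1,0,0,0],[0,0,-5,-4,0,0,0],[0,0,-6,-8,0,0,0],[0,0,-6,-12,0,0,0],[0,0,-6,-15,0,0,0],[0,0,-6,-15,0,0,0],[0,0,-6,-15,0,0,0]]}}

```text
clock: 11.9
position: [0.4146, -0.2527, 0.1706]
tool_rot: [3.141, 0.001, 1.519]
force: [-0.1, 0.0, -0.5]
grip_width: -0.0001
finger_force: 0.0
```

```bash
python3 s.py; python3 -c "
from h import *
from workcell import bot
g=bot.grab_frame('scene');p=np.load('blk.npy')
cv2.imwrite('pics/c7.png',cv2.resize(g['frame'][220:340,220:360],(560,480)))
r=15
print(((proj(g,blk(p,[(x,r*np.cos(a),23.2+r*np.sin(a)) for x in(-25,55) for a in(.7,2.27,3.9,5.4)]))-220)*4).round().tolist())"
```

```text
11.9 [ 0.41462532 -0.25271119  0.1705893 ] [3.14076337e+00 1.15436636e-03 1.51865169e+00] [-0.09540493  0.04391395 -0.45137014] -6.505622389688841e-05
block frame -99.57979076543052 -0.87109422603044 170.5893011719021
[[253.0, 291.0], [271.0, 324.0], [273.0, 351.0], [255.0, 319.0], [405.0, 232.0], [425.0, 263.0], [424.0, 291.0], [405.0, 260.0]]
```

View pics/c7.png

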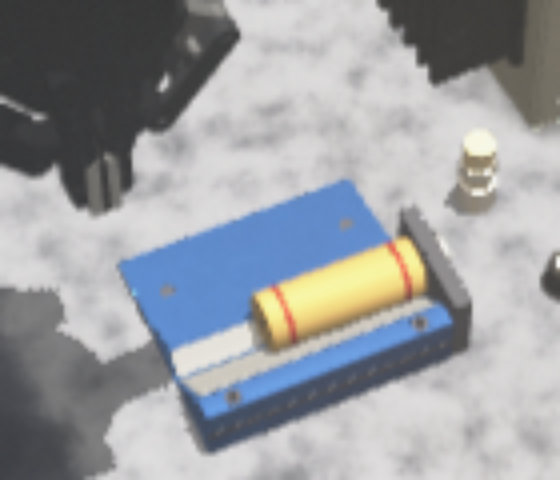

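The bar lies in the V from (260,315) to (425,275), with its end against the stop, as projected. The hand is clear.

```bash
python3 -c "
from workcell import bot
print(bot.job_done())"
```

```text
the job is handed in; nothing more can be done
None
```

The brass shaft was rolled up the ramp into the V and pushed lengthwise until its end met the stop; the hand is clear and the job was handed in at about 12 s, with no verdict returned.

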